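# Pack the ward delivery tray

## Robot

A 6-joint arm with a two-finger parallel gripper is mounted at the origin on the work surface. World frame = base frame: x ahead of the robot, y to its left, z up, the work surface at z = 0. Lengths are in m, angles in rad, forces in N, time in s.
With the tool pointing down it reaches from about 0.35 to 0.775 m from the base axis. Payload 5.5 kg.
Tool frame: the origin (TCP) lies at the very end of the fingers, on their centre line; the grasp point (between the pads) lies 19 mm behind it; z points along the fingers, y is the direction in which the jaws open and shut (so a half turn about z gives the same grasp; the last joint's range is limited). The gripper opens to 85 mm and grips with 20 to 120 N. Pads are 22 mm wide; open, the fingers measure 114 mm over their backs; the gripper's body (76 mm by 85 mm) begins 54 mm behind the grasp point. The pads swing forward as they close: fully open they stand 13 mm farther back than shut.
Start: joints at [-1.32, 0.313, 0.046, 1.304, 0, 1.431], TCP at [0.219, -0.532, 0.231] pointing down, gripper open.
Joint ranges: [-2.76, 2.76], [-0.86, 1.69], [-1.03, 1.26], [-2.2, 2.34], [-1.47, 1.5], [-3.14, 3.14]. Speed limits (rad/s): [2.57, 2.57, 3.14, 3.14, 3.14, 3.14].

## Interface

Orientations are given as a unit quaternion [w, x, y, z].
In Python, from workcell import get_state, read_camera, hand_in, find_in, silhouettes gives the robot as it stands. The module is installed in compiled form; this text tells all that it offers.
- The arm moves only by the tool send_rows, never from a script. Its argument "deltas" is a list that holds one entry, the list of rows, each a list of 6 numbers: the shift along the world's x, y, z in cm, then the turn, a rotation vector about the world's x, y, z in degrees. In form: [[[dx, dy, dz, wx, wy, wz], ...]]. A call has 1 to 12 rows; each row is the pose to reach, as a shift and turn from the pose commanded when the call began; what a row does not reach only later rows make up. A row lasts 1/10 s, in which the tool goes at most 50 mm and 8.59 degrees, less where a joint would pass 70% of its speed; a pose out of reach is approached as far as the arm can. A call with a gripper value outside its range is refused whole. "jaw" is the opening, from -1 (shut) to 1 (fully open), so that 0 is half open, set as the call begins (left out, the last holds). The fingers move at their own pace and stop on an object; "force" is the grip in N (left out, the last holds). Time passes only in rows, so rows that repeat a pose let the fingers close. It gives the time, the measured TCP pose, the force and the opening at its end, in the units of the state.
- get_state(): the state, without advancing time (a new reading comes with each control period).
- read_camera(name): name is "scene" or "top" or "wrist"; returns a dict with "img" (420x560x3 uint8, red, green, blue), "z_map" (420x560 float32, m along the optical axis (not along the pixel's ray), 0 where there is no reading), "vfov" (degrees; the focal length in pixels is half the picture's height over the tangent of half this angle, whatever the lens; pixels are square), "cx", "cy" (the principal point, pixels), "R" (3x3) and "t" (3): a world point X has camera coordinates R X + t; the wrist camera has in their place "hand_eye" (4x4, takes a point from camera to tool coordinates, whose origin is the TCP and whose axes are the flange's). Camera axes: x right, y down, z forward; pixel columns grow to the right and rows downward; lengths in m; the calibration is good to about 2 mm. The wrist camera is an equidistant fisheye: a pixel r from the principal point sees the ray r / f radians off the axis. A picture is of the moment at which its call begins: read the wrist's pose just before it.
- hand_in(): hands the job in, once; it reports no verdict.
Trained networks look in a picture, given as the dict that the camera call returned (one of the last four; its "shot" number tells which), for a name from the list of things; names that differ only in an ending like _2 or _b are one class to them, and where a whole thing is asked for, a point or a joint stands for the part that bears it (a point fixed in the world has none). Each returns a list of dicts, best first, with "conf" (0 to 1); they miss things now and then, are a little off and sometimes report something else, mostly with a low value. They report only what shows in the picture. A call takes as long as a camera call. They do not tell look-alikes from the thing itself.
- find_in(picture, thing): "box" ([centre column, centre row, width, height] in pixels, round what is visible of it).
- silhouettes(picture, thing): "mask" (420x560 bool, what is visible of it) and "box" ([centre column, centre row, width, height] in pixels, round what is visible of it).
The state is a dict: "clock": time; "joint_pos": joint angles; "qvel": joint speeds; "tau": joint torques, N m; "tcp_pos": TCP position; "orientation": TCP orientation; "wrist_force": force on the tool from outside, world axes, zero at the start; "ft_torque": the same for the moment, N m; "finger_gap": finger opening in m.
Only numpy, scipy, OpenCV 4.12 (cv2) and the standard library are available. Lean on these libraries where they do the work, as an engineer would, in place of code of your own. Each camera call takes 0.05 s, during which the arm holds its last target.

## Task

Pack the grey delivery tray for the ward. First slide the amber glass ointment pot along the tray, never lifting it off or tipping it over, until it drops flat into the pocket with the green floor; then stack the three medicine cartons on the blue-outlined place, largest at the bottom, then medium, then small, each upright, centred and square with the one below (the largest with the outline) so that nothing overhangs. Leave the pot in its pocket and do not disturb the bottle, the jar and the tape roll.

Things in the scene. Friction and masses are not known exactly. Their poses are not given: they have to be found in the camera images.
- tray: Grey flat tray fixed to the bench, 200 mm along its x, 360 mm along its y, 18 mm thick, no rim; origin at the centre of its underside, z up. Its flat top deck (18 mm above the bench) has two round pockets, 68 mm in diameter and 10 mm deep, centred at (+50, +130) and (-50, +130) mm in tray x, y; one has a green floor and the other a yellow floor, and which is which varies. The rest of the deck is smooth and flat.
- green_disc: Thin green disc (1 mm, look only) on the floor of the target pocket; its origin is at the pocket's centre, on the pocket floor, 10 mm below the deck.
- yellow_disc: The same in yellow, on the floor of the other pocket, which stays empty.
- place (a point): Centre of the blue-outlined rectangle on the tray's deck, at deck height: tray point (0, -125, 18) mm. The rectangle measures 154 mm along the tray's x and 96 mm along its y; the lines are flat.
- pot: Squat ointment pot standing loose on the tray's deck: amber glass body 60 mm in diameter, 24 mm high, with a white lid 56 mm in diameter, 10 mm high, on top (34 mm in all), about 150 g. Origin at the centre of its underside, z up. It slides on the deck when pushed low and drops 10 mm when it is centred over a pocket (4 mm play all round). In the pocket 14 mm of the glass body stands above the deck.
- large: Large medicine carton, white with a blue end band, rigid: 130 mm along its x, 68 mm along its y, 40 mm high, about 200 g, lying loose on the bench. Origin at the centre of its underside, z up.
- medium: Medium medicine carton, white with a red end band: 96 mm along its x, 46 mm along its y, 36 mm high, about 120 g. Origin at the centre of its underside, z up.
- small: Small medicine carton, white with an orange end band: 62 mm along its x, 28 mm along its y, 32 mm high, about 50 g. Origin at the centre of its underside, z up.
- saline: Bystander: white plastic bottle with a blue cap, 54 mm in diameter, 120 mm high; origin at the centre of its underside.
- jar: Bystander: amber jar with a white cap, 52 mm in diameter, 70 mm high; origin at the centre of its underside.
- tape: Bystander: yellow tape roll lying flat, 90 mm outside and 60 mm inside diameter, 24 mm high; origin at the centre of its underside.
Mind the look-alikes: they are no part of the job. What is shaped like the pot but black or red is not meant.

How it is judged:
On the way, in this order (a step that is already met when the one before it is completed fails the run):
1. the pot lies flat in the green-floored pocket (horizontal distance between pot and green_disc below 0.008 m and z of pot in the frame of tray between 0.003 and 0.011 m and angle between pot's own z axis and vertical below 0.06 rad), for 0.2 s.
2. the large carton stands released on the outlined place (x of large in the frame of place between -0.008 and 0.008 m and y of large in the frame of place between -0.008 and 0.008 m and z of large in the frame of place between -0.004 and 0.004 m and angle between the x axis of large and the x axis of tray, either way round below 0.08 rad and angle between large's own z axis and vertical below 0.06 rad and contact force between large and the fingers below 0.1 N and linear speed of large below 0.02 m/s), for 0.2 s.
3. the medium carton stands released, fully supported, on the large one (x of medium in the frame of large between -0.012 and 0.012 m and y of medium in the frame of large between -0.007 and 0.007 m and z of medium in the frame of large between 0.036 and 0.044 m and angle between the x axis of medium and the x axis of large, either way round below 0.08 rad and angle between medium's own z axis and vertical below 0.06 rad and contact force between medium and the fingers below 0.1 N and linear speed of medium below 0.02 m/s), for 0.2 s.
4. the small carton stands released, fully supported, on the medium one (x of small in the frame of medium between -0.012 and 0.012 m and y of small in the frame of medium between -0.006 and 0.006 m and z of small in the frame of medium between 0.032 and 0.04 m and angle between the x axis of small and the x axis of medium, either way round below 0.08 rad and angle between small's own z axis and vertical below 0.06 rad and contact force between small and the fingers below 0.1 N and linear speed of small below 0.02 m/s), for 0.2 s.
At the end, for the whole second after the job is handed in: Pot flat in the green pocket (8 mm). Large carton within the outline (centre 8 mm, 0.08 rad); medium on large (12 mm along, 7 mm across, 0.08 rad); small on medium (12 mm along, 6 mm across, 0.08 rad); half turns do not matter. All upright, released, at rest (all of step 1 and all of step 2 and all of step 3 and all of step 4 and linear speed of pot below 0.02 m/s); the robot touches nothing.
It fails at once if the pot is lifted more than 8 mm off the deck or falls off the tray (z of pot in the frame of tray above 0.026 m or z of pot in the frame of tray below 0.002 m).
It fails at once if the pot is tipped by more than 0.45 rad (angle between pot's own z axis and vertical above 0.45 rad).
It fails at once if the saline is moved more than 25 mm or tipped (distance of saline from where it was at the start of the episode above 0.025 m or angle between saline's own z axis and vertical above 0.4 rad).
It fails at once if the jar is moved more than 25 mm or tipped (distance of jar from where it was at the start of the episode above 0.025 m or angle between jar's own z axis and vertical above 0.4 rad).
It fails at once if the tape is moved more than 25 mm or tipped (distance of tape from where it was at the start of the episode above 0.025 m or angle between tape's own z axis and vertical above 0.4 rad).
It also fails if it takes over 72 s, if anything falls off the work surface, if the arm or the gripper's body presses on something with over 40 N, if the wrist force passes 120 N, or if a joint passes its speed limit or range.

## Working session

There is one attempt and no reset: what is moved stays moved. The work goes in short steps, Python scripts to look and compute and a tool call to move; the robot and the scene stay as the last step left them, time stands still between calls to the robot, and variables do not carry over. Pictures are saved under pics/ and viewed, and the job is handed in when it is done.

Besides the shell and the picture viewer there is one more tool, called after "Request:" as name(argument=value, ...) on one line, values as JSON. send_rows: Moves the arm, as the interface text tells. Its arguments: {"type":"object","properties":{"deltas":{"type":"array","items":{"type":"array","items":{"type":"array","items":{"type":"number"}}}},"jaw":{"type":"number"},"force":{"type":"number"}},"required":["deltas"]}

```bash
mkdir -p pics
python3 - <<'E'
from workcell import *
import cv2,pickle
print(get_state())
for n in ("scene","top"):
    p=read_camera(n); cv2.imwrite(f"pics/{n}0.png",p["img"][:,:,::-1]); pickle.dump(p,open(f"{n}0.pkl","wb"))
    print(n,p["vfov"],p["cx"],p["cy"],p.get("R"),p.get("t"),p["shot"])
    for t in ["tray","green_disc","yellow_disc","pot","large","medium","small","saline","jar","tape"]:
        print(t,[(round(d["conf"],2),[round(float(x)) for x in d["box"]]) for d in find_in(p,t)][:4])
E
```

```text
{'clock': 0.0, 'joint_pos': array([-1.31958317e+00,  3.13976240e-01,  4.49660584e-02,  1.30359117e+00,
        1.83821117e-05,  1.43118002e+00]), 'qvel': array([-0.00017817, -0.00072921,  0.00024476, -0.00028704,  0.0004668 ,
        0.00040759]), 'tau': array([-9.53018025e-04, -4.80625784e+01,  2.98532850e+01,  1.92800938e-02,
       -1.55814942e-04, -3.33930046e-06]), 'tcp_pos': array([ 0.21890827, -0.53114484,  0.23041733]), 'orientation': array([-9.01619920e-04,  9.80966826e-01,  1.94173302e-01, -4.11558665e-05]), 'wrist_force': array([ 0.04099733, -0.78825851, -0.25984291]), 'ft_torque': array([-0.04405418,  0.016796  ,  0.01694721]), 'finger_gap': 0.08521746839387384}
scene 43.41236953449672 292.6211237851443 211.8246951707407 [[-0.34343514  0.93915001 -0.00703976]
 [ 0.75358434  0.27108723 -0.59885086]
 [-0.56050241 -0.21097148 -0.80082962]] [ 0.14774886 -0.41277759  1.78355783] 1
tray [(0.58, [328, 220, 149, 107])]
green_disc [(0.78, [379, 224, 25, 20])]
yellow_disc [(0.8, [366, 249, 26, 20])]
pot [(0.95, [325, 204, 23, 22]), (0.68, [352, 170, 20, 20])]
large [(0.62, [180, 21
[... 282 characters left out ...]
56 216.3024276298976 [[-0.01498855 -0.99980211  0.01307973]
 [-0.99692018  0.01393572 -0.07717477]
 [ 0.07697723 -0.01419618 -0.99693178]] [0.05946388 0.55138854 1.23131429] 2
tray [(0.73, [250, 227, 117, 73])]
green_disc [(0.89, [207, 237, 22, 24])]
yellow_disc [(0.58, [243, 148, 27, 28]), (0.55, [212, 203, 24, 22])]
pot [(0.82, [253, 231, 18, 20]), (0.67, [168, 241, 24, 14]), (0.6, [312, 143, 21, 24]), (0.55, [244, 284, 21, 19])]
large [(0.61, [373, 185, 32, 44]), (0.25, [412, 232, 22, 36])]
medium [(0.74, [413, 233, 20, 37]), (0.38, [252, 231, 18, 19])]
small [(0.63, [362, 242, 13, 25])]
saline [(0.54, [311, 141, 19, 21])]
jar [(0.77, [134, 230, 19, 17])]
tape [(0.76, [242, 147, 26, 28])]
```

Run:
```python
import cv2,pickle
p=pickle.load(open("top0.pkl","rb"))["img"][:,:,::-1]
cv2.imwrite("pics/topz.png",cv2.resize(p[110:310,110:450],None,fx=2.35,fy=2.35,interpolation=cv2.INTER_CUBIC))
p=pickle.load(open("scene0.pkl","rb"))["img"][:,:,::-1]
cv2.imwrite("pics/scenez.png",cv2.resize(p[120:340,140:490],None,fx=2.28,fy=2.28,interpolation=cv2.INTER_CUBIC))
```

```text
(no output)
```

View pics/topz.png

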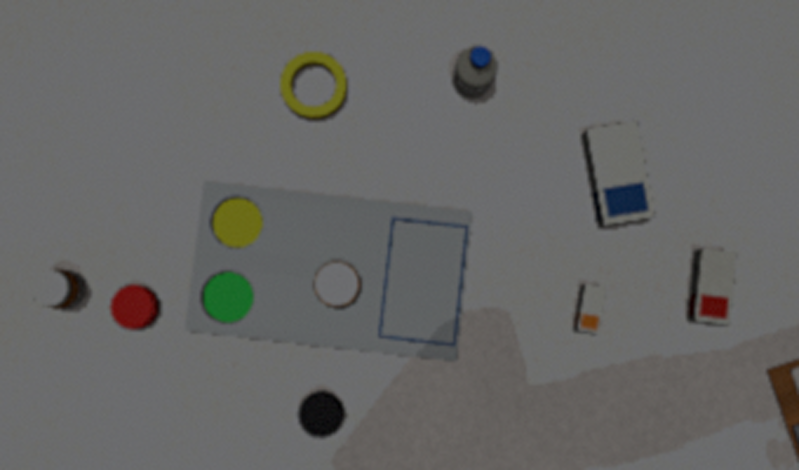

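View pics/scenez.png

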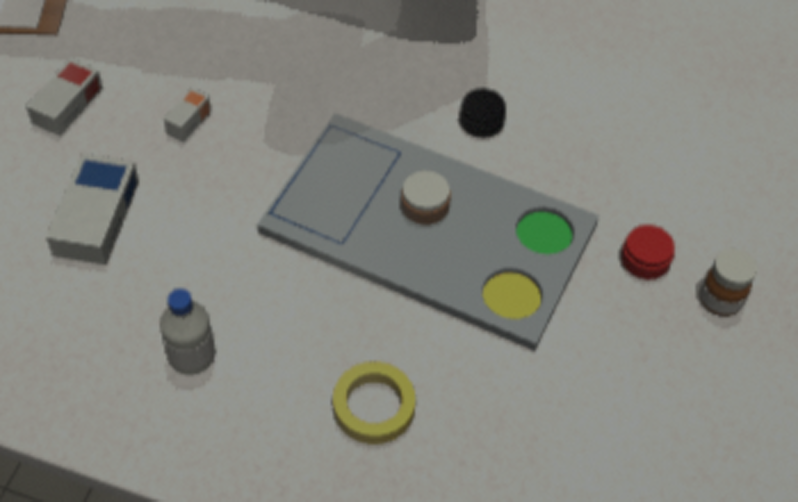

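```bash
cat > h.py <<'E'
import numpy as np, cv2, pickle
from workcell import *
def K(p):
    f=p["img"].shape[0]/2/np.tan(np.radians(p["vfov"]/2)); return f
def cloud(p):
    f=K(p); z=p["z_map"]; v,u=np.mgrid[0:420,0:560]
    C=np.stack([(u-p["cx"])/f*z,(v-p["cy"])/f*z,z],-1)
    R=np.array(p["R"]);t=np.array(p["t"])
    return (C-t)@R      # R^T (C-t)
def px2w(p,uv,h):
    f=K(p);R=np.array(p["R"]);t=np.array(p["t"]);uv=np.atleast_2d(uv).astype(float)
    d=np.c_[(uv[:,0]-p["cx"])/f,(uv[:,1]-p["cy"])/f,np.ones(len(uv))]@R
    o=-R.T@t
    s=(h-o[2])/d[:,2]
    return o+d*s[:,None]
E
python3 - <<'E'
from h import *
for n in ("top","scene"):
    p=pickle.load(open(n+"0.pkl","rb")); X=cloud(p); ok=p["z_map"]>0
    img=p["img"].astype(int); hsv=cv2.cvtColor(p["img"],cv2.COLOR_RGB2HSV)
    h=X[...,2]
    print(n,"bench median",np.median(h[ok&(abs(h)<.01)]))
    boxes={"top":dict(large=[373,185,40,50],medium=[413,233,26,42],small=[361,241,18,28],pot=[253,231,24,24],tray=[250,227,130,86],saline=[311,141,30,32],jar=[134,230,34,24],tape=[243,147,34,34],red=[167,240,26,26],black=[246,286,26,26]),
     "scene":dict(large=[180,212,50,56],medium=[169,162,36,34],small=[222,170,26,24],pot=[326,206,28,28])}[n]
    for k,(u,v,w,hh) in boxes.items():
        m=np.zeros(ok.shape,bool); m[v-hh//2:v+hh//2+1,u-w//2:u+w//2+1]=1
        q=X[m&ok&(h>.008)]
        if len(q)<5: print(k,len(q));continue
        ht=np.percentile(q[:,2],80)
        tp=q[abs(q[:,2]-ht)<.008]
        (c,s,a)=cv2.minAreaRect((tp[:,:2]*1000).astype(np.float32))
        print(k,len(tp),"top h",round(ht*1000,1),"median xy",np.round(np.median(tp[:,:2],0)*1000,1),"rect",np.round(c,1),np.round(s,1),round(a,1))
    # coloured discs
    H,S,V=hsv[...,0],hsv[...,1],hsv[...,2]
    for k,lo,hi in (("green",45,80),("yellow",22,35)):
        m=((H>=lo)&(H<=hi)&(S>110)&(V>50)).astype(np.uint8)
        nn,l,st,ce=cv2.connectedComponentsWithStats(m)
        for i in range(1,nn):
            if st[i,4]>60: print(k,st[i],ce[i],np.round(px2w(p,ce[i],.009)*1000,1))
E
```

```text
top bench median 0.0009282187912495947
large 925 top h 42.7 median xy [ 649.  -248.6] rect [ 649.4 -249. ] [130.7  69.5] 8.9
medium 477 top h 38.6 median xy [ 496.9 -368.8] rect [ 498.3 -368.9] [48.6 96.1] 81.7
small 190 top h 34.6 median xy [ 471.4 -206.9] rect [ 471.3 -207.6] [29.4 61.7] 78.6
pot 267 top h 52.9 median xy [506.7 124.3] rect [507.3 125.3] [53.4 54.6] 33.0
tray 6358 top h 21.1 median xy [528.6 116.2] rect [527.  135.7] [360.7 200.2] 82.7
saline 11 top h 108.0 median xy [776.4 -54.2] rect [782.  -61.5] [18.4 25.1] 36.0
jar 201 top h 71.4 median xy [507.5 484.4] rect [507.4 485.9] [46.1 43.6] 51.4
tape 361 top h 26.4 median xy [775.7 154.3] rect [776.5 154.6] [87.6 87.2] 25.6
red 258 top h 36.6 median xy [483.  391.3] rect [481.9 391.6] [54.4 51.9] 89.3
black 264 top h 36.0 median xy [340. 148.] rect [338.8 149.4] [52.  51.5] 88.9
green [196 226  22  21 358] [206.53910615 236.03351955] [[494.4 271.1   9. ]]
yellow [230 132  27  29 353] [242.99433428 145.79036827] [[779.5 155.    9. ]]
yellow [200 194  22  21 351] [210.58404558 204.19088319] [[594.2 258.3   9. ]]
yellow 
[... 220 characters left out ...]
7.6 median xy [ 501.3 -366.3] rect [ 499.1 -367.8] [ 52.  103.3] 79.3
small 183 top h 33.8 median xy [ 473.  -203.9] rect [ 472.2 -204.9] [32.  67.9] 78.5
pot 295 top h 51.6 median xy [512.5 127.6] rect [510.1 126.5] [56.2 57.6] 26.7
green [367 213  24  18 344] [378.44476744 221.59593023] [[492.3 272.7   9. ]]
yellow [196  34  21  20 166] [206.37349398  42.87349398] [[ -77.6 -521.6    9. ]]
yellow [224  38  12  12  62] [230.67741935  43.59677419] [[-103.4 -435.9    9. ]]
yellow [234  39  19  13 100] [245.1   45.33] [[-111.5 -382.1    9. ]]
yellow [352 240  25  20 392] [364.19132653 249.08163265] [[591.7 259.9   9. ]]
yellow [286 279  36  35 561] [304.17647059 296.18181818] [[776. 157.   9.]]
```

Request:
send_rows(deltas=[[[1.6,3.6,0,0,0,8.4],[3.2,7.2,0,0,0,16.8],[4.8,10.8,0,0,0,25.2],[6.4,14.4,0,0,0,33.6],[8,18,0,0,0,42],[9.6,21.6,0,0,0,50.4],[11.2,25.2,0,0,0,58.8],[12.8,28.8,0,0,0,67.2],[14.4,32.4,0,0,0,75.6],[16,36,0,0,0,84],[17.6,39.6,0,0,0,92.4],[19.2,43.2,0,0,0,100.8]]], jaw=1, force=20)

```text
clock: 2.3
tcp_pos: [0.4115, -0.0982, 0.2316]
orientation: [0.001, 0.473, 0.881, 0.0]
wrist_force: [0.7, -0.3, -0.0]
finger_gap: 0.085
```

Request:
send_rows(deltas=[[[1.6,3.8,-1,0,0,8.2],[3.2,7.5,-2,0,0,16.4],[4.8,11.3,-3,0,0,24.6],[6.4,15,-4,0,0,32.8],[8,18.8,-6,0,0,41],[9.7,22.5,-8,0,0,49.2],[9.7,22.5,-8,0,0,49.2]]])

```text
clock: 3.0
tcp_pos: [0.5079, 0.129, 0.1485]
orientation: [-0.002, 0.062, 0.998, 0.0]
wrist_force: [-0.7, -0.3, -0.1]
finger_gap: 0.0852
```

```bash
cat >> h.py <<'E'
from scipy.spatial.transform import Rotation as Rt
def w2wrist(p,s,X):
    q=s["orientation"]; R=Rt.from_quat([q[1],q[2],q[3],q[0]]).as_matrix()
    T=np.eye(4);T[:3,:3]=R;T[:3,3]=s["tcp_pos"]; W=T@np.array(p["hand_eye"])
    return W
def wpx(p,s,uv,h):
    W=w2wrist(p,s,0); f=K(p); uv=np.atleast_2d(uv).astype(float)
    d=uv-[p["cx"],p["cy"]]; r=np.linalg.norm(d,axis=1); th=r/f
    ray=np.c_[d/np.maximum(r,1e-9)[:,None]*np.sin(th)[:,None],np.cos(th)]
    D=ray@W[:3,:3].T; o=W[:3,3]
    return o+D*((h-o[2])/D[:,2])[:,None]
def wcloud(p,s):
    W=w2wrist(p,s,0); f=K(p); z=p["z_map"]; v,u=np.mgrid[0:420,0:560]
    dx=u-p["cx"];dy=v-p["cy"];r=np.hypot(dx,dy)+1e-9;th=r/f
    tn=np.tan(np.clip(th,0,1.5))
    C=np.stack([dx/r*tn*z,dy/r*tn*z,z],-1)
    return C@W[:3,:3].T+W[:3,3]
E
python3 - <<'E'
from h import *
s=get_state(); p=read_camera("wrist"); pickle.dump((s,p),open("w1.pkl","wb"))
cv2.imwrite("pics/w1.png",p["img"][:,:,::-1])
print(s["clock"],s["tcp_pos"],s["orientation"],s["joint_pos"],p["vfov"],p["cx"],p["cy"],p["hand_eye"])
E
```

```text
3.0 [0.50794181 0.12897637 0.14845368] [-1.52012850e-03  6.24560811e-02  9.98046484e-01  3.77183554e-04] [ 0.09470326  0.25800069 -0.23645091  1.0792294   0.00122103  0.21969517] 65.70646984690485 280.38091132378077 209.01127076655703 [[ 4.61382642e-04 -9.50939758e-01 -3.09375766e-01  7.86505995e-02]
 [ 9.99999656e-01  6.52098901e-04 -5.13046934e-04  1.59217946e-03]
 [ 6.89620324e-04 -3.09375423e-01  9.50939731e-01 -1.41932190e-01]
 [ 0.00000000e+00  0.00000000e+00  0.00000000e+00  1.00000000e+00]]
```

View pics/w1.png

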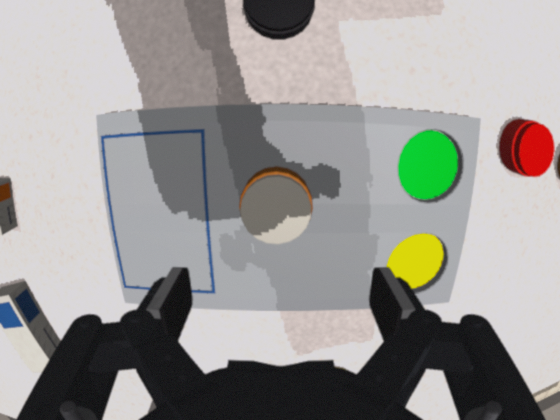

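Run:
```python
from h import *
s,p=pickle.load(open("w1.pkl","rb")); X=wcloud(p,s); ok=p["z_map"]>0; h=X[...,2]
m=np.zeros(ok.shape,bool); m[150:255,225:325]=1
dk=np.zeros(ok.shape,bool); dk[215:260,330:370]=1
print("deck",np.median(h[dk&ok]))
q=X[m&ok&(h>.045)]; print(len(q),np.percentile(q[:,2],[50,90]))
c,r=cv2.minEnclosingCircle((q[:,:2]*1000).astype(np.float32)); print(c,r,q[:,:2].mean(0))
hsv=cv2.cvtColor(p["img"],cv2.COLOR_RGB2HSV);H,S,V=[hsv[...,i] for i in range(3)]
for k,lo,hi in (("green",45,80),("yellow",22,35)):
    mm=((H>=lo)&(H<=hi)&(S>110)&(V>50)).astype(np.uint8)
    nn,l,st,ce=cv2.connectedComponentsWithStats(mm)
    for i in range(1,nn):
        if st[i,4]>400:
            ct=cv2.findContours((l==i).astype(np.uint8),0,1)[0][0][:,0,:]
            w=wpx(p,s,ct,.009); (cc,rr)=cv2.minEnclosingCircle((w[:,:2]*1000).astype(np.float32)); print(k,st[i],cc,rr)
mm=((H>100)&(H<125)&(S>90)&(dk|True)).astype(np.uint8)
mm[:, :95]=0; mm[:,225:]=0; mm[:120]=0; mm[300:]=0
v,u=np.nonzero(mm); w=wpx(p,s,np.c_[u,v],.018)[:,:2]*1000
print("outline",len(u),cv2.minAreaRect(w.astype(np.float32)))
```

```text
deck 0.01729088125578776
3771 [0.05135265 0.05217822]
(508.16278076171875, 126.62565612792969) 27.875558853149414 [0.50680466 0.12676917]
green [ 398  130   60   70 3280] (494.9714660644531, 273.0166931152344) 33.600799560546875
yellow [ 387  233   57   56 2251] (594.4828491210938, 261.20953369140625) 32.80476379394531
outline 1003 ((515.8829345703125, 12.561199188232422), (101.1745376586914, 168.19740295410156), 82.71085357666016)
```

Request:
send_rows(deltas=[[[0,0.1,-3,0,0,0],[0,0.1,-6,0,0,0],[0,0.1,-8,0,0,0],[0,0.1,-9,0,0,0],[0,0.1,-9,0,0,0]]])

```text
clock: 3.55
tcp_pos: [0.5072, 0.1254, 0.0607]
orientation: [-0.001, 0.067, 0.998, -0.0]
wrist_force: [-0.0, -0.0, 0.3]
finger_gap: 0.0853
```

Request:
send_rows(deltas=[[[0,0.1,-1.5,0,0,0],[0,0.1,-3,0,0,0],[0,0.1,-4.1,0,0,0],[0,0.1,-4.1,0,0,0],[0,0.1,-4.1,0,0,0]]])

```text
clock: 4.05
tcp_pos: [0.5085, 0.1272, 0.0211]
orientation: [0.0, 0.067, 0.998, 0.0]
wrist_force: [0.9, -0.9, -0.1]
finger_gap: 0.0853
```

Request:
send_rows(deltas=[[[0,0,0,0,0,0],[0,0,0,0,0,0],[0,0,0,0,0,0],[0,0,0,0,0,0],[0,0,0,0,0,0],[0,0,0,0,0,0],[0,0,0,0,0,0]]], jaw=-1, force=20)

```text
clock: 4.75
tcp_pos: [0.5088, 0.1273, 0.0213]
orientation: [0.001, 0.066, 0.998, 0.0]
wrist_force: [-0.6, 0.1, 6.6]
finger_gap: 0.0595
```

Run:
```python
from h import *
s=get_state(); p=read_camera("wrist"); pickle.dump((s,p),open("w2.pkl","wb"))
cv2.imwrite("pics/w2.png",p["img"][:,:,::-1])
print(s["clock"],s["tcp_pos"],s["finger_gap"],s["wrist_force"])
```

```text
4.75 [0.50877115 0.12726059 0.02127189] 0.05946810648234991 [-0.5980831   0.11935005  6.55950543]
```

View pics/w2.png

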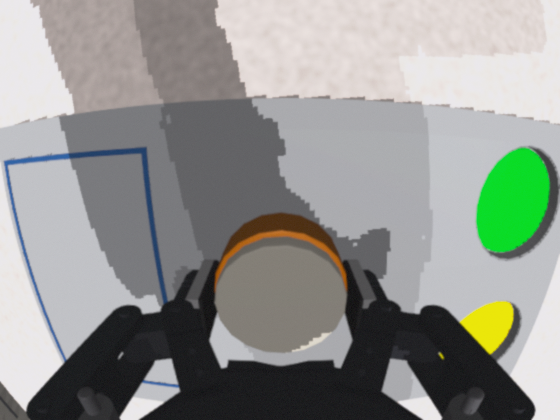

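Request:
send_rows(deltas=[[[-0.1,1,0,0,0,0],[-0.25,2.5,0,0,0,0],[-0.4,4,0,0,0,0],[-0.5,5.5,0,0,0,0],[-0.65,7,0,0,0,0],[-0.8,8.5,0,0,0,0],[-0.9,10,0,0,0,0],[-1.05,11.5,0,0,0,0],[-1.15,13,0,0,0,0],[-1.3,14,0,0,0,0],[-1.3,14.4,0,0,0,0],[-1.3,14.4,0,0,0,0]]])

```text
clock: 6.0
tcp_pos: [0.4943, 0.2718, 0.0198]
orientation: [-0.001, 0.066, 0.998, 0.0]
wrist_force: [-0.0, -0.6, -2.0]
finger_gap: 0.0591
```

Request:
send_rows(deltas=[[[0,0,0,0,0,0],[0,0,0,0,0,0]]])

```text
clock: 6.2
tcp_pos: [0.4947, 0.2708, 0.0199]
orientation: [-0.0, 0.067, 0.998, -0.0]
wrist_force: [-0.7, -0.3, -1.1]
finger_gap: 0.0592
```

Run:
```python
from h import *
s=get_state(); p=read_camera("wrist"); t=read_camera("top"); c=read_camera("scene")
cv2.imwrite("pics/w3.png",p["img"][:,:,::-1])
cv2.imwrite("pics/c3.png",np.vstack([cv2.resize(t["img"][170:300,140:330,::-1],None,fx=3,fy=2.2)[:, :],cv2.resize(c["img"][180:280,300:490,::-1],None,fx=3,fy=3)]))
print(s["clock"],s["tcp_pos"],s["finger_gap"],s["wrist_force"])
for n,q,b in (("w",(p,s),None),("c",c,None),("t",t,None)):
    X=wcloud(*q) if n=="w" else cloud(q); pic=p if n=="w" else q
    hsv=cv2.cvtColor(pic["img"],cv2.COLOR_RGB2HSV)
    d=np.hypot(X[...,0]-.494,X[...,1]-.272)
    m=(d<.04)&(X[...,2]>.036)&(X[...,2]<.06)&(hsv[...,2]>90 if n!="t" else hsv[...,2]>60)&(hsv[...,1]<60)
    qq=X[m]; 
    if len(qq)>9:
        cc,r=cv2.minEnclosingCircle((qq[:,:2]*1000).astype(np.float32)); print(n,len(qq),cc,r,np.median(qq,0)*1000)
```

```text
6.2 [0.49468914 0.27078582 0.01990978] 0.05918647404454857 [-0.66056604 -0.34802686 -1.1113487 ]
w 11834 (497.3851623535156, 271.9648132324219) 31.367528915405273 [489.89930695 273.01206088  49.87093702]
c 18 (517.1921997070312, 283.43853759765625) 11.434693336486816 [517.48668435 284.99276454  49.33748468]
```

View pics/w3.png

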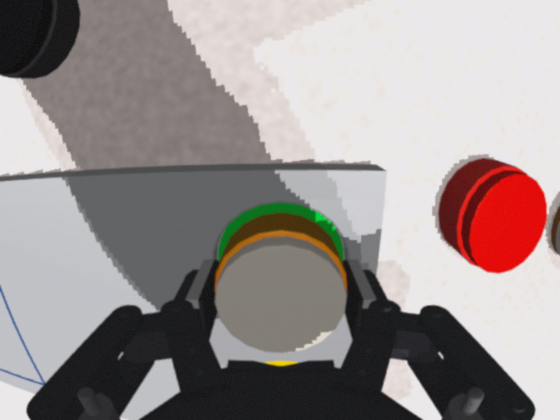

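View pics/c3.png

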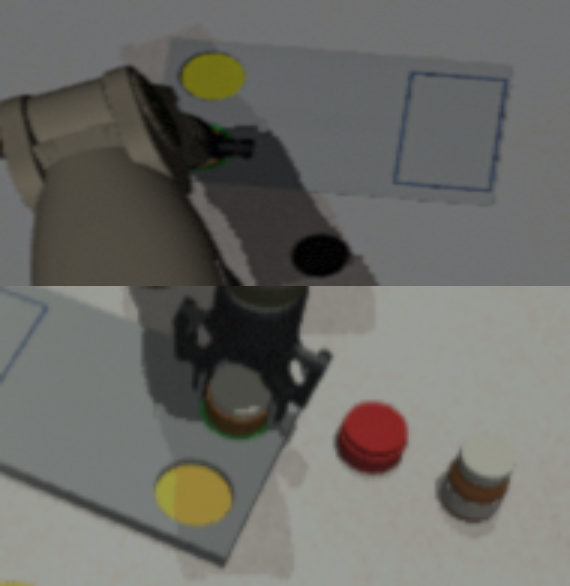

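Request:
send_rows(deltas=[[[0,0,0,0,0,0],[0,0,0,0,0,0],[0,0,0,0,0,0],[0,0,0,0,0,0]]], jaw=1)

```text
clock: 6.75
tcp_pos: [0.4952, 0.2713, 0.0205]
orientation: [0.0, 0.066, 0.998, 0.0]
wrist_force: [-0.1, -0.2, -0.5]
finger_gap: 0.0855
```

Run:
```python
from h import *
s=get_state(); p=read_camera("wrist"); 
cv2.imwrite("pics/w4.png",p["img"][:,:,::-1])
print(s["clock"],s["tcp_pos"],s["finger_gap"],s["wrist_force"])
X=wcloud(p,s);m=np.zeros((420,560),bool);m[260:340,240:320]=1
print(np.median(X[m],0),np.median(X[270:280,240:320,2]),np.median(X[330:340,240:320,2]))
```

```text
6.75 [0.49517151 0.27131251 0.02046345] 0.08547707970787473 [-0.07843623 -0.16920757 -0.49343349]
[0.49812362 0.27208829 0.0413011 ] 0.041344907768008886 0.040759012495280404
```

View pics/w4.png

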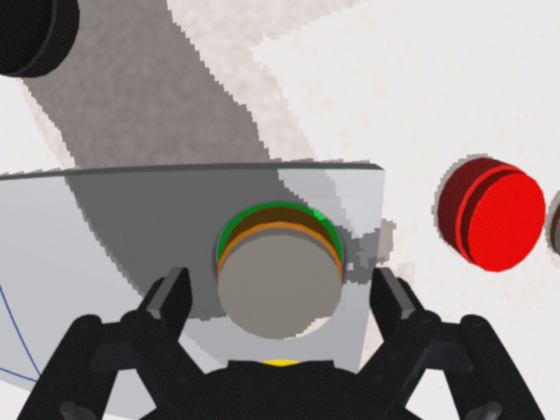

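Request:
send_rows(deltas=[[[0,0,3,0,0,0],[0,0,7,0,0,0],[0,0,11,0,0,0],[1,-3.5,15,0,0,1],[2.2,-7.5,17,0,0,3],[3.4,-11.5,17,0,0,5],[4.6,-15.5,17,0,0,7],[5.8,-19.5,17,0,0,9],[7,-23.5,17,0,0,11],[8.2,-27.5,17,0,0,13],[9.4,-31.5,17,0,0,15],[10.6,-35.5,17,0,0,16.2]]])

```text
clock: 8.0
tcp_pos: [0.6013, -0.0854, 0.1904]
orientation: [0.0, -0.075, 0.997, 0.0]
wrist_force: [0.2, 0.1, -0.6]
finger_gap: 0.0854
```

Request:
send_rows(deltas=[[[1.2,-4,-1,0,0,0],[2.4,-8,-2,0,0,0],[3.6,-12,-4,0,0,0],[4.9,-16.4,-5,0,0,0],[4.9,-16.4,-5,0,0,0],[4.9,-16.4,-5,0,0,0]]])

```text
clock: 8.6
tcp_pos: [0.6494, -0.2487, 0.139]
orientation: [-0.001, -0.074, 0.997, 0.001]
wrist_force: [0.1, 0.7, 0.2]
finger_gap: 0.0852
```

```bash
cat > wl.py <<'E'
from h import *
import sys
# usage: wl.py tag x y topz  -> fit box top near
tag,x,y,z=sys.argv[1],*map(float,sys.argv[2:5]); rad=float(sys.argv[5])
s=get_state(); p=read_camera("wrist"); pickle.dump((s,p),open(tag+".pkl","wb"))
cv2.imwrite(f"pics/{tag}.png",p["img"][:,:,::-1])
q=s["orientation"]; print(s["clock"],s["tcp_pos"].round(4),"yaw",round(np.degrees(2*np.arctan2(q[2],q[1]))-90,2),s["finger_gap"])
X=wcloud(p,s); m=(np.hypot(X[...,0]-x,X[...,1]-y)<rad)&(abs(X[...,2]-z)<.008)&(p["z_map"]>0)
m[350:]=0
n,l,st,ce=cv2.connectedComponentsWithStats(m.astype(np.uint8)); i=1+np.argmax(st[1:,4]); t=X[l==i]
print(st[i],"h",np.median(t[:,2]).round(4),"mean",t.mean(0).round(4),cv2.minAreaRect((t[:,:2]*1000).astype(np.float32)))
E
python3 wl.py w5 .650 -.248 .040 .09
```

```text
8.6 [ 0.6494 -0.2487  0.139 ] yaw 98.47 0.08524948043113748
[  233   125    92   156 13414] h 0.0394 mean [ 0.6442 -0.2491  0.0394] ((649.445556640625, -248.32513427734375), (130.1558837890625, 68.72785949707031), 8.70763111114502)
```

View pics/w5.png

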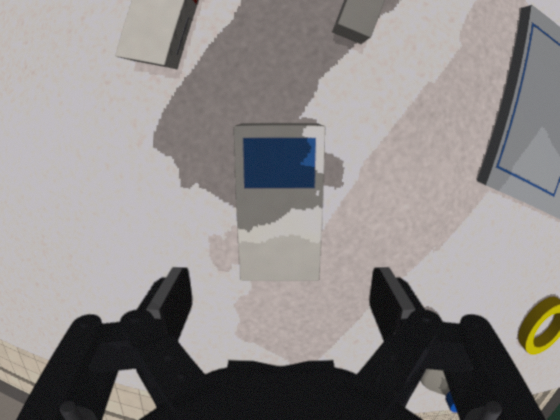

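Request:
send_rows(deltas=[[[0,0,-3,0,0,0],[0,0,-6,0,0,0],[0,0,-9,0,0,0],[0,0,-11.5,0,0,0],[0,0,-13.2,0,0,0],[0,0,-13.2,0,0,0],[0,0,-13.2,0,0,0]]])

```text
clock: 9.35
tcp_pos: [0.6504, -0.2465, 0.0095]
orientation: [0.0, -0.076, 0.997, -0.0]
wrist_force: [0.3, -0.6, 0.6]
finger_gap: 0.0852
```

Request:
send_rows(deltas=[[[0,0,0,0,0,0],[0,0,0,0,0,0],[0,0,0,0,0,0],[0,0,0,0,0,0],[0,0,0,0,0,0],[0,0,0,0,0,0]]], jaw=-1, force=40)

```text
clock: 9.95
tcp_pos: [0.6515, -0.248, 0.0109]
orientation: [0.002, -0.075, 0.997, -0.001]
wrist_force: [-0.7, 1.9, 6.1]
finger_gap: 0.0673
```

Request:
send_rows(deltas=[[[0,0,1,0,0,0],[0,0,3,0,0,0],[0,0,6,0,0,0],[0,0,8,0,0,0],[0,0,9,0,0,0],[0,0,9,0,0,0]]])

```text
clock: 10.55
tcp_pos: [0.651, -0.2483, 0.1004]
orientation: [0.001, -0.075, 0.997, -0.001]
wrist_force: [-1.4, 0.8, -2.3]
finger_gap: 0.067
```

```bash
python3 wl.py w6 .650 -.248 .130 .09
```

```text
10.55 [ 0.651  -0.2483  0.1004] yaw 98.58 0.06704680331423975
[  164   137   234   213 37410] h 0.1289 mean [ 0.6247 -0.2509  0.129 ] ((631.416748046875, -249.83782958984375), (95.67533874511719, 95.12609100341797), 8.566259384155273)
```

View pics/w6.png

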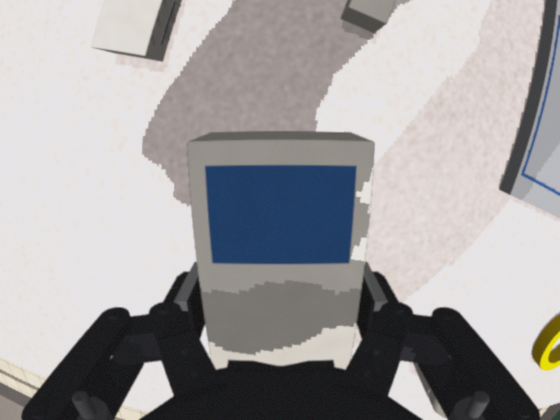

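Run:
```python
from h import *
for n,(u0,u1,v0,v1) in (("top",(265,315,195,262)),("scene",(255,320,172,230))):
    p=pickle.load(open(n+"0.pkl","rb")); f=p["img"].astype(int)
    m=(f[...,2]-f[...,0]>18); k=np.zeros_like(m); k[v0:v1,u0:u1]=1; m&=k
    v,u=np.nonzero(m); w=px2w(p,np.c_[u,v],.018)[:,:2]*1000
    print(n,len(u),cv2.minAreaRect(w.astype(np.float32)))
p=pickle.load(open("scene0.pkl","rb"));X=cloud(p)
m=(abs(X[...,2]-.018)<.007)&(abs(X[...,0]-.527)<.2)&(abs(X[...,1]-.135)<.23)
n,l,st,ce=cv2.connectedComponentsWithStats(m.astype(np.uint8));i=1+np.argmax(st[1:,4]);print(cv2.minAreaRect((X[l==i][:,:2]*1000).astype(np.float32)))
```

```text
top 168 ((511.3674011230469, 11.52243423461914), (102.61018371582031, 160.95156860351562), 82.8433837890625)
scene 46 ((511.7745056152344, 12.89670181274414), (101.1578140258789, 158.14620971679688), 82.43949890136719)
((526.969482421875, 136.50381469726562), (361.7994689941406, 207.4676971435547), 82.44001770019531)
```

Request:
send_rows(deltas=[[[-1.2,2.4,1,0,0,-1.5],[-3,5.7,1,0,0,-4],[-4.8,9,1,0,0,-6.5],[-6.6,12.3,1,0,0,-9],[-8.4,15.6,1,0,0,-11.5],[-10.2,18.9,1,0,0,-14],[-12,22.5,0,0,0,-15.9],[-13.2,25,-1,0,0,-15.9],[-13.8,26,-2,0,0,-15.9],[-13.8,26,-3,0,0,-15.9],[-13.8,26,-3,0,0,-15.9],[-13.8,26,-3,0,0,-15.9]]])

```text
clock: 11.8
tcp_pos: [0.5127, 0.0112, 0.0679]
orientation: [-0.0, 0.064, 0.998, -0.0]
wrist_force: [-0.3, 0.4, -2.0]
finger_gap: 0.0674
```

```bash
python3 wl.py w7 .50 .012 .097 .09
```

```text
11.8 [0.5127 0.0112 0.0679] yaw 82.61 0.06743859499662813
[  164   137   233   213 37386] h 0.0966 mean [0.4864 0.0162 0.0966] ((493.3631591796875, 15.320167541503906), (94.88578033447266, 96.2096176147461), 82.3587417602539)
```

View pics/w7.png

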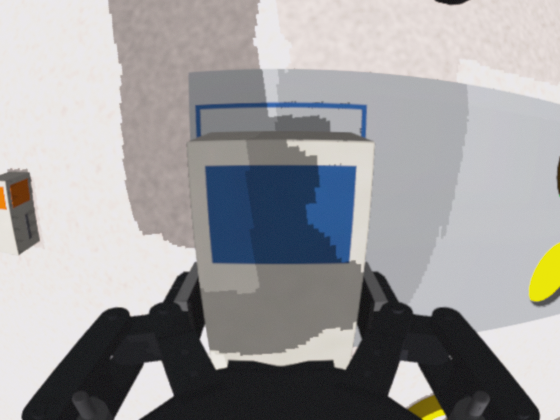

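Request:
send_rows(deltas=[[[0,0.05,-1,0,0,0],[0,0.05,-2,0,0,0],[0,0.05,-3,0,0,0],[0,0.05,-3.5,0,0,0],[0,0.05,-3.8,0,0,0],[0,0.05,-3.8,0,0,0],[0,0.05,-3.8,0,0,0]]])

```text
clock: 12.55
tcp_pos: [0.5122, 0.0128, 0.0305]
orientation: [0.0, 0.064, 0.998, 0.0]
wrist_force: [-0.4, 0.5, -1.7]
finger_gap: 0.0671
```

Request:
send_rows(deltas=[[[0,0,0,0,0,0],[0,0,0,0,0,0],[0,0,0,0,0,0],[0,0,0,0,0,0],[0,0,0,0,0,0]]], jaw=1)

```text
clock: 13.05
tcp_pos: [0.5122, 0.0128, 0.0305]
orientation: [0.0, 0.064, 0.998, 0.0]
wrist_force: [-0.0, -0.1, -0.2]
finger_gap: 0.0856
```

Request:
send_rows(deltas=[[[0,0,2,0,0,0],[0,0,5,0,0,0],[0,0,8,0,0,0],[0,0,11,0,0,0],[0,0,13,0,0,0],[0,0,13,0,0,0],[0,0,13,0,0,0]]])

```text
clock: 13.75
tcp_pos: [0.5121, 0.0128, 0.1603]
orientation: [0.0, 0.064, 0.998, 0.0]
wrist_force: [-0.1, 0.5, -1.2]
finger_gap: 0.0853
```

```bash
python3 wl.py w8 .511 .012 .057 .09
python3 - <<'E'
from h import *
s,p=pickle.load(open("w8.pkl","rb"))
f=p["img"].astype(int); X=wcloud(p,s)
m=(f[...,2]-f[...,0]>60)&(abs(X[...,2]-.018)<.006)
v,u=np.nonzero(m); w=wpx(p,s,np.c_[u,v],.018)[:,:2]*1000
print(cv2.minAreaRect(w.astype(np.float32)))
E
```

```text
13.75 [0.5121 0.0128 0.1603] yaw 82.69 0.08530012087931231
[  235   122    91   155 13151] h 0.0574 mean [0.5049 0.0152 0.0574] ((509.91650390625, 14.544361114501953), (68.70692443847656, 129.9142303466797), 82.73101043701172)
((511.162109375, 12.942028045654297), (100.33587646484375, 158.2501220703125), 82.64823913574219)
```

View pics/w8.png

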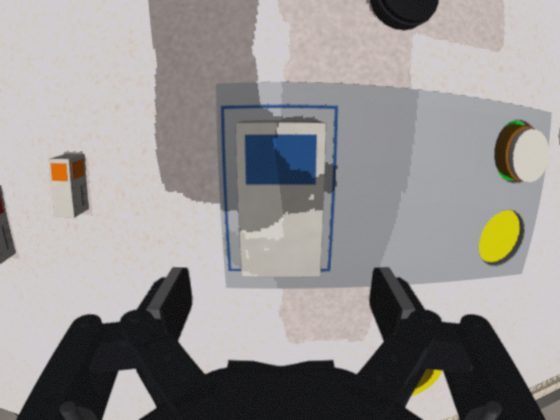

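Request:
send_rows(deltas=[[[-0.1,-2,0,0,0,-0.5],[-0.2,-6,0,0,0,-1],[-0.4,-10,0,0,0,-1],[-0.5,-14,0,0,0,-1],[-0.7,-18,0,0,0,-1],[-0.8,-22,0,0,0,-1],[-1,-26,0,0,0,-1],[-1.1,-30,0,0,0,-1],[-1.2,-34,-1,0,0,-1],[-1.4,-38.1,-2,0,0,-1],[-1.4,-38.1,-2,0,0,-1],[-1.4,-38.1,-2,0,0,-1]]])

```text
clock: 15.0
tcp_pos: [0.4967, -0.3681, 0.1378]
orientation: [-0.002, 0.073, 0.997, 0.002]
wrist_force: [-1.7, 0.9, 0.4]
finger_gap: 0.0858
```

```bash
python3 wl.py w9 .4985 -.368 .036 .07
```

```text
15.0 [ 0.4967 -0.3681  0.1378] yaw 81.58 0.085843186296415
[ 247  148   61  116 6663] h 0.0354 mean [ 0.4945 -0.3684  0.0354] ((497.56146240234375, -368.86279296875), (46.33720397949219, 96.04080200195312), 81.88562774658203)
```

View pics/w9.png

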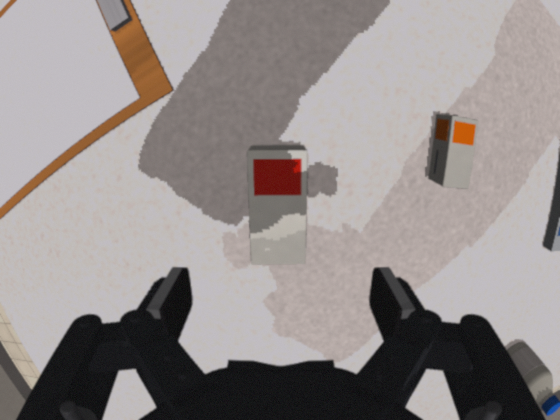

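Request:
send_rows(deltas=[[[0,0,-3,0,0,0],[0,0,-6,0,0,0],[0,0,-9,0,0,0],[0,0,-11,0,0,0],[0,0,-12.7,0,0,0],[0,0,-12.7,0,0,0],[0,0,-12.7,0,0,0]]])

```text
clock: 15.75
tcp_pos: [0.4982, -0.3668, 0.0136]
orientation: [-0.0, 0.072, 0.997, 0.0]
wrist_force: [-0.4, 0.7, 1.2]
finger_gap: 0.0853
```

Request:
send_rows(deltas=[[[0,0,0,0,0,0],[0,0,0,0,0,0],[0,0,0,0,0,0],[0,0,0,0,0,0],[0,0,0,0,0,0],[0,0,0,0,0,0],[0,0,0,0,0,0],[0,0,0,0,0,0]]], jaw=-1, force=30)

```text
clock: 16.55
tcp_pos: [0.4987, -0.3688, 0.0146]
orientation: [0.001, 0.072, 0.997, -0.001]
wrist_force: [0.8, 0.5, 5.4]
finger_gap: 0.0454
```

Request:
send_rows(deltas=[[[0,0,1,0,0,0],[0,0,4,0,0,0],[0,0,8,0,0,0],[0,0,12,0,0,0],[0,0,13,0,0,0],[0,0,13,0,0,0],[0,0,13,0,0,0]]])

```text
clock: 17.25
tcp_pos: [0.4974, -0.3676, 0.1421]
orientation: [-0.001, 0.072, 0.997, 0.001]
wrist_force: [-0.3, -0.1, -2.1]
finger_gap: 0.0454
```

```bash
python3 wl.py w10 .498 -.368 .166 .07
```

```text
17.25 [ 0.4974 -0.3676  0.1421] yaw 81.69 0.04540323983916359
[  192   183   177   167 19024] h 0.1629 mean [ 0.4847 -0.3642  0.1632] ((490.3850402832031, -365.0941162109375), (72.68952941894531, 83.32867431640625), 81.4753646850586)
```

View pics/w10.png

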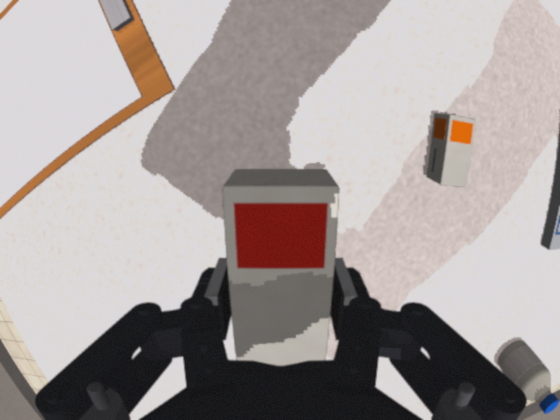

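Request:
send_rows(deltas=[[[0.1,2,0,0,0,0.5],[0.2,6,0,0,0,1],[0.3,10,0,0,0,1],[0.4,14,0,0,0,1],[0.6,18,0,0,0,1],[0.7,22,0,0,0,1],[0.8,26,0,0,0,1],[0.9,30,0,0,0,1],[1.1,34,0,0,0,1],[1.2,37.2,-1,0,0,1],[1.2,38.2,-2,0,0,1],[1.2,38.2,-3,0,0,1]]])

```text
clock: 18.5
tcp_pos: [0.5087, 0.015, 0.1112]
orientation: [-0.002, 0.062, 0.998, 0.0]
wrist_force: [-0.7, 0.3, -1.7]
finger_gap: 0.0454
```

Request:
send_rows(deltas=[[[0,0,-1,0,0,0],[0,0,-2,0,0,0],[0,0,-2,0,0,0],[0,0,-2,0,0,0]]])

```text
clock: 18.9
tcp_pos: [0.5098, 0.0129, 0.093]
orientation: [-0.0, 0.065, 0.998, 0.0]
wrist_force: [-0.1, 1.0, -0.9]
finger_gap: 0.0456
```

```bash
python3 wl.py w11 .498 .014 .117 .07
```

```text
18.9 [0.5098 0.0129 0.093 ] yaw 82.6 0.04556641202253953
[  192   183   177   167 19036] h 0.1138 mean [0.4972 0.0161 0.1141] ((502.753173828125, 15.27981185913086), (72.81483459472656, 83.5972900390625), 83.2002182006836)
```

View pics/w11.png

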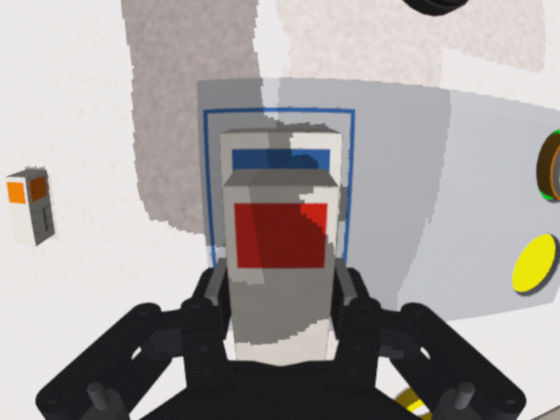

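Request:
send_rows(deltas=[[[0,0.1,-0.8,0,0,0],[0,0.1,-1.5,0,0,0],[0,0.1,-1.9,0,0,0],[0,0.1,-1.9,0,0,0],[0,0.1,-1.9,0,0,0]]])

```text
clock: 19.45
tcp_pos: [0.5099, 0.0149, 0.0742]
orientation: [-0.0, 0.064, 0.998, 0.0]
wrist_force: [0.4, 0.3, -1.4]
finger_gap: 0.0453
```

Request:
send_rows(deltas=[[[0,0,0,0,0,0],[0,0,0,0,0,0],[0,0,0,0,0,0],[0,0,0,0,0,0],[0,0,0,0,0,0],[0,0,0,0,0,0]]], jaw=1)

```text
clock: 20.05
tcp_pos: [0.5101, 0.0148, 0.0744]
orientation: [0.0, 0.064, 0.998, 0.0]
wrist_force: [0.4, -0.6, -0.0]
finger_gap: 0.0852
```

Request:
send_rows(deltas=[[[0,0,2,0,0,0],[0,0,5,0,0,0],[0,0,8,0,0,0],[0,0,11,0,0,0],[0,0,13,0,0,0],[0,0,13,0,0,0],[0,0,13,0,0,0]]])

```text
clock: 20.75
tcp_pos: [0.5102, 0.0148, 0.2042]
orientation: [0.0, 0.064, 0.998, 0.0]
wrist_force: [-0.3, 0.0, -0.5]
finger_gap: 0.0851
```

```bash
python3 wl.py w12 .510 .014 .094 .07
python3 - <<'E'
from h import *
s,p=pickle.load(open("w12.pkl","rb")); X=wcloud(p,s)
m=(np.hypot(X[...,0]-.51,X[...,1]-.014)<.09)&(abs(X[...,2]-.058)<.006); m[350:]=0
print(cv2.minAreaRect((X[m][:,:2]*1000).astype(np.float32)))
E
```

```text
20.75 [0.5102 0.0148 0.2042] yaw 82.69 0.08508061038035014
[ 251  144   60  113 6335] h 0.0934 mean [0.5064 0.0169 0.0934] ((509.4481201171875, 16.592687606811523), (46.561187744140625, 96.88199615478516), 82.79048156738281)
((510.1107482910156, 14.588821411132812), (68.47647094726562, 130.07247924804688), 82.70252990722656)
```

View pics/w12.png

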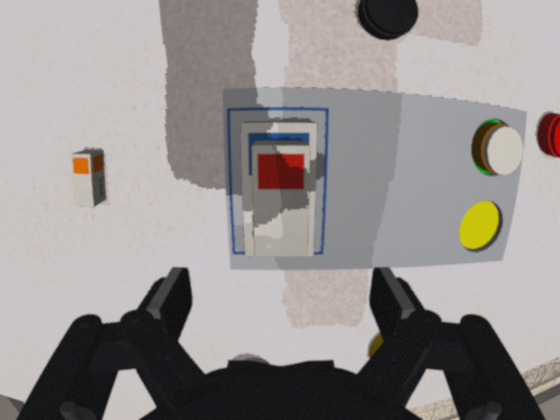

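Request:
send_rows(deltas=[[[-0.4,-2,0,0,0,-0.5],[-1,-6,0,0,0,-1],[-1.7,-10,0,0,0,-2],[-2.4,-14,-1,0,0,-3],[-3.1,-18,-3,0,0,-4],[-3.9,-22.1,-6,0,0,-4],[-3.9,-22.1,-7,0,0,-4],[-3.9,-22.1,-7,0,0,-4],[-3.9,-22.1,-7,0,0,-4]]])

```text
clock: 21.7
tcp_pos: [0.4706, -0.2051, 0.1337]
orientation: [-0.001, 0.098, 0.995, 0.001]
wrist_force: [-0.5, 0.8, 0.1]
finger_gap: 0.0853
```

```bash
python3 wl.py w13 .4715 -.206 .032 .05
```

```text
21.7 [ 0.4706 -0.2051  0.1337] yaw 78.72 0.0852545836830243
[ 260  170   36   75 2639] h 0.0314 mean [ 0.4693 -0.2057  0.0313] ((471.2442932128906, -206.06845092773438), (27.99608039855957, 61.47511291503906), 78.10877990722656)
```

View pics/w13.png

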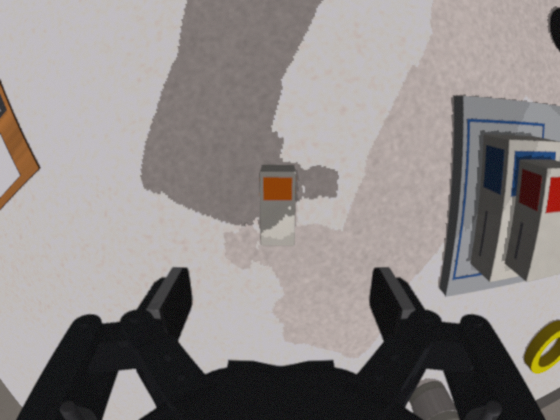

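Request:
send_rows(deltas=[[[0,0,-3,0,0,0],[0,0,-6,0,0,0],[0,0,-9,0,0,0],[0,0,-11,0,0,0],[0,0,-12.1,0,0,0],[0,0,-12.1,0,0,0],[0,0,-12.1,0,0,0]]])

```text
clock: 22.45
tcp_pos: [0.472, -0.2061, 0.0144]
orientation: [0.001, 0.098, 0.995, -0.0]
wrist_force: [-0.7, -0.4, 0.5]
finger_gap: 0.085
```

Request:
send_rows(deltas=[[[0,0,0,0,0,0],[0,0,0,0,0,0],[0,0,0,0,0,0],[0,0,0,0,0,0],[0,0,0,0,0,0],[0,0,0,0,0,0],[0,0,0,0,0,0],[0,0,0,0,0,0],[0,0,0,0,0,0],[0,0,0,0,0,0]]], jaw=-1, force=25)

```text
clock: 23.45
tcp_pos: [0.4714, -0.2065, 0.0139]
orientation: [0.0, 0.099, 0.995, -0.0]
wrist_force: [-0.8, 0.0, 5.0]
finger_gap: 0.0276
```

Request:
send_rows(deltas=[[[0,0,1,0,0,0],[0,0,4,0,0,0],[0,0,8,0,0,0],[0,0,12,0,0,0],[0,0,15,0,0,0],[0,0,16,0,0,0],[0,0,16,0,0,0],[0,0,16,0,0,0]]])

```text
clock: 24.25
tcp_pos: [0.4703, -0.2058, 0.1721]
orientation: [-0.001, 0.099, 0.995, 0.0]
wrist_force: [-0.3, -0.2, -0.1]
finger_gap: 0.0278
```

```bash
python3 wl.py w14 .471 -.206 .188 .05
```

```text
24.25 [ 0.4703 -0.2058  0.1721] yaw 78.69 0.027788186963926098
[ 217  217  127  125 8668] h 0.1895 mean [ 0.4653 -0.2032  0.1893] ((469.941650390625, -202.38113403320312), (67.65306091308594, 51.37096405029297), 9.621346473693848)
```

View pics/w14.png

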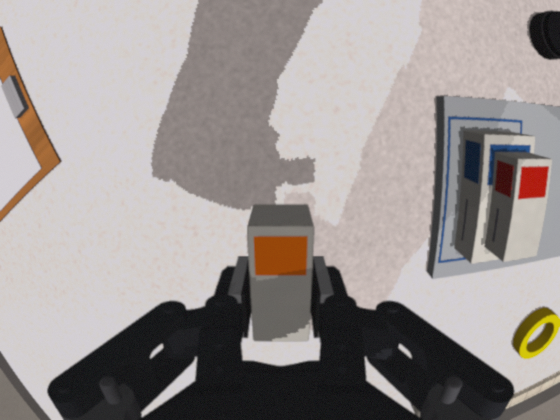

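Request:
send_rows(deltas=[[[0.4,2,0,0,0,0.5],[1,6,0,0,0,1],[1.7,10,0,0,0,2],[2.4,14,0,0,0,3],[3.1,18,0,0,0,4],[3.7,21,-1,0,0,4],[3.85,22.05,-3,0,0,4],[3.85,22.05,-5,0,0,4],[3.85,22.05,-5,0,0,4],[3.85,22.05,-5,0,0,4]]])

```text
clock: 25.3
tcp_pos: [0.5082, 0.0144, 0.122]
orientation: [-0.002, 0.064, 0.998, 0.0]
wrist_force: [0.5, 0.2, -0.8]
finger_gap: 0.027
```

```bash
python3 wl.py w15 .509 .014 .14 .05
```

```text
25.3 [0.5082 0.0144 0.122 ] yaw 82.69 0.027011278171831722
[ 216  219  130  123 8688] h 0.1395 mean [0.5035 0.0166 0.1396] ((507.6658630371094, 17.960681915283203), (67.40617370605469, 51.34836959838867), 13.374006271362305)
```

View pics/w15.png

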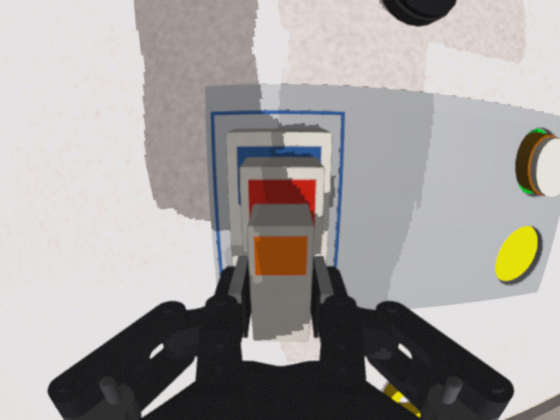

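Request:
send_rows(deltas=[[[0,0,-0.5,0,0,0],[0,0,-1,0,0,0],[0,0,-1.3,0,0,0],[0,0,-1.3,0,0,0],[0,0,-1.3,0,0,0]]])

```text
clock: 25.85
tcp_pos: [0.5095, 0.0142, 0.1104]
orientation: [0.0, 0.064, 0.998, 0.0]
wrist_force: [-0.2, -0.3, -0.9]
finger_gap: 0.0272
```

Request:
send_rows(deltas=[[[0,0,0,0,0,0],[0,0,0,0,0,0],[0,0,0,0,0,0],[0,0,0,0,0,0],[0,0,0,0,0,0],[0,0,0,0,0,0],[0,0,0,0,0,0]]], jaw=1)

```text
clock: 26.55
tcp_pos: [0.5095, 0.0143, 0.1103]
orientation: [-0.0, 0.064, 0.998, 0.0]
wrist_force: [-1.3, 0.1, 0.6]
finger_gap: 0.0853
```

Request:
send_rows(deltas=[[[0,0,2,0,0,0],[0,0,5,0,0,0],[0,0,8,0,0,0],[0,0,11,0,0,0],[0,0,12,0,0,0],[0,0,12,0,0,0],[0,0,12,0,0,0]]])

```text
clock: 27.25
tcp_pos: [0.5091, 0.0144, 0.2292]
orientation: [-0.001, 0.064, 0.998, 0.0]
wrist_force: [-0.8, -0.1, -0.8]
finger_gap: 0.0852
```

```bash
python3 wl.py w16 .510 .014 .126 .05
python3 - <<'E'
from h import *
s,p=pickle.load(open("w16.pkl","rb")); X=wcloud(p,s)
for z in (.058,.094,.126):
    m=(np.hypot(X[...,0]-.51,X[...,1]-.014)<.09)&(abs(X[...,2]-z)<.006); m[350:]=0
    print(cv2.minAreaRect((X[m][:,:2]*1000).astype(np.float32)),np.median(X[m][:,2]))
# pot
m=(np.hypot(X[...,0]-.4945,X[...,1]-.272)<.045)&(abs(X[...,2]-.042)<.007)&(p["z_map"]>0)
print("pot",m.sum(),cv2.minEnclosingCircle((X[m][:,:2]*1000).astype(np.float32)),np.median(X[m][:,2]))
E
```

```text
27.25 [0.5091 0.0144 0.2292] yaw 82.69 0.0851701653169566
[ 262  169   37   75 2630] h 0.1254 mean [0.5078 0.016  0.1253] ((509.53973388671875, 15.717565536499023), (28.242876052856445, 62.029640197753906), 83.50855255126953)
((509.8603515625, 14.586380004882812), (68.76080322265625, 128.7999725341797), 82.94681549072266) 0.05734551347933825
((508.88787841796875, 16.642364501953125), (46.390960693359375, 95.75650787353516), 82.59941101074219) 0.09333467824097144
((509.53973388671875, 15.717565536499023), (28.242876052856445, 62.029640197753906), 83.50855255126953) 0.1253832420633535
pot 1357 ((494.5667724609375, 271.9837341308594), 28.805360794067383) 0.04105585112867144
```

View pics/w16.png

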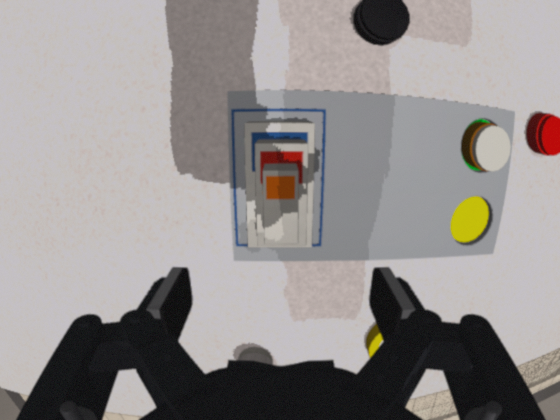

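All three cartons are stacked within about 2 mm and the pot sits in the green pocket. I'll check the bystanders from the fixed camera, then hand in.

Run:
```python
from h import *
a=pickle.load(open("scene0.pkl","rb")); b=read_camera("scene")
cv2.imwrite("pics/scene_end.png",b["img"][:,:,::-1])
for n,(u,v,w) in dict(saline=(220,263,30),jar=(457,245,30),tape=(304,296,42)).items():
    A=a["img"][v-w//2:v+w//2,u-w//2:u+w//2]; r=cv2.matchTemplate(b["img"][v-w:v+w,u-w:u+w].copy(),A.copy(),cv2.TM_CCOEFF_NORMED)
    _,mx,_,loc=cv2.minMaxLoc(r); print(n,mx,loc[0]-w//2,loc[1]-w//2)
print(hand_in())
```

```text
saline 0.9996393918991089 0 0
jar 0.999722421169281 0 0
tape 0.9994603991508484 0 0
the job is handed in; nothing more can be done
None
```

View pics/scene_end.png

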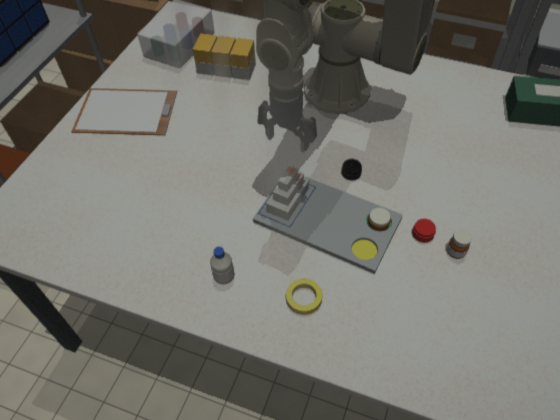

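The tray is packed and I handed the job in at about 27 s of the 72 s allowed. The hand-in gives no verdict, so these are my own last checks.

- **Pot:** I gripped it lightly, slid it along the deck and released it over the green pocket, where it dropped flat. Its lid top measured 41 mm against 42 mm expected, and its centre was within about 1 mm of the pocket's.
- **Large carton:** its centre was about 2 mm from the outline's centre, and it was square to within about 0.3°.
- **Medium on large:** about 1 mm off along and 2 mm across.
- **Small on medium:** about 1 mm off along and 1 mm across, turned by less than 1°.
- **Bottle, jar and tape roll:** they showed no shift in the fixed scene camera.
- **Robot:** the gripper was open and clear above the stack.

The one disagreement was that the wrist camera read y about 1.7 mm higher than the arm's own position. That is within the stated calibration, and the centring distances between things seen in the same picture are not affected by it.

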